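# Fit the keyed input shaft into the gearbox hub and hold it home

## Robot

A 6-joint arm with a two-finger parallel gripper is mounted at the origin on the work surface. World frame = base frame: x ahead of the robot, y to its left, z up, the work surface at z = 0. Lengths are in m, angles in rad, forces in N, time in s.
With the tool pointing down it reaches from about 0.375 to 0.925 m from the base axis. Payload 5.7 kg.
Tool frame: the origin (TCP) lies at the very end of the fingers, on their centre line; the grasp point (between the pads) lies r.grip_depth behind it (r.grip_depth is the distance from the TCP to the grasp point, in m); z points along the fingers, y is the direction in which the jaws open and shut (so a half turn about z gives the same grasp; the last joint's range is limited). The gripper opens to 88 mm and grips with 3 to 60 N. Pads are 20 mm wide; open, the fingers measure 115 mm over their backs; the gripper's body (75 mm by 178 mm) begins 61 mm behind the grasp point.
Start: joints at [-1.321, 0.359, 1.51, -0, 1.272, -0.115], TCP at [0.214, -0.56, 0.188] pointing down, gripper open.
Joint ranges: [-2.97, 2.97], [-1.01, 2.36], [0.21, 2.38], [-0.96, 4.11], [0.2, 2.71], [-2.98, 2.98]. Speed limits (rad/s): [2.39, 2.39, 3.14, 3.14, 3.14, 3.14].

## Interface

Orientations are given as a unit quaternion [x, y, z, w].
In Python, from workcell import r gives the robot as it stands.
- The arm moves only by the tool step_arm, never from a script. Its argument "moves" is a list of rows, each a list of 5 numbers: the opening, from -1 (shut) to 1 (fully open), then the shift along the tool's x, y, z in m, then the turn about the tool's z in degrees. A call has 1 to 5 rows; each row shifts and turns the commanded pose from where the row before left it, along the tool's axes as they then stand; what a row does not reach is not made up. A row lasts 1/12 s, in which the tool goes at most 41.7 mm and 7.16 degrees, less where a joint would pass 70% of its speed; a pose out of reach is approached as far as the arm can. A call with a gripper value outside its range is refused whole. The fingers move at their own pace and stop on an object; the grip force is fixed at half the most. Time passes only in rows, so rows that do not move let the fingers close. It gives the time, the measured TCP pose, the force and the opening at its end, in the units of the state.
- r.get_state(): the state, without advancing time (a new reading comes with each control period).
- r.grab_frame(name): name is "side" or "top"; returns a dict with "img" (480x640x3 uint8, red, green, blue), "fov_y" (degrees; the focal length in pixels is half the picture's height over the tangent of half this angle, whatever the lens; pixels are square), "cx", "cy" (the principal point, pixels), "T" (4x4, takes a point from camera to world coordinates). Camera axes: x right, y down, z forward; pixel columns grow to the right and rows downward; lengths in m; the calibration is good to about 2 mm. A picture is of the moment at which its call begins. There is no depth.
- r.job_done(): hands the job in, once; it reports no verdict.
The state is a dict: "t": time; "qpos": joint angles; "dq": joint speeds; "effort": joint torques, N m; "position": TCP position; "orientation": TCP orientation; "wrist_force": force on the tool from outside, world axes, zero at the start; "wrist_torque": the same for the moment, N m; "opening": finger opening in m.
Only numpy, scipy, OpenCV 4.12 (cv2) and the standard library are available. Lean on these libraries where they do the work, as an engineer would, in place of code of your own. Each camera call takes 0.05 s, during which the arm holds its last target.

## Task

Swing the inspection lamp to either side until no part of its head is over the round gearbox. Then take the keyed shaft from the kit board and push it nose down into the gearbox's hub, turning it until its key slips into the keyway, and keep pushing against the spring inside until the shaft's collar is fully home on the hub face. Finish while still holding the shaft pressed home, ready for a workmate to lock it in (the spring lifts it if you let go), and leave the other things on the bench where they are.

Things in the scene. Friction and masses are not known exactly. Their poses are not given: they have to be found in the camera images.
- shaft_mid (a point): the keyed steel shaft, 122 mm long, about 0.55 kg, standing nose down in a kit board hole, nose 10 mm deep; lifts straight out. Point: on its axis half-way up, 61 mm above the nose. z up along the shaft, x from the axis to the key. Lower 52 mm is 32 mm thick with a bevelled nose; then a collar 48 mm across, 10 mm thick, underside 9 mm below this point. Yellow marks show the key's side
- shaft_grip (a point): where to grip the shaft from above: on its axis 31 mm above shaft_mid, middle of the 60 mm long upper end, which has two flats 22 mm apart facing +y and -y (34 mm across in x); axes as shaft_mid
- shaft_key (a point): lower outer edge of the shaft's key, 21 mm from the axis and 12 mm above the nose; the key is 10 mm wide and runs 40 mm up to the collar; axes as shaft_mid
- hub_face (a point): centre of the flat top face of the steel hub in the middle of the gearbox, 120 mm above the bench. z up; x from the axis to the keyway, which has a yellow mark outside it. Hub 68 mm across, bore 34 mm open at the top, keyway 12 mm wide out to 22.5 mm from the axis, full depth. Home: shaft_mid 9 mm above this point. The hub resists turning (2.5 N m)
- spring_top (a point): where the sprung plate in the bore starts, on the axis 44 mm below the hub face: the shaft's nose meets it 8 mm before home; it pushes up with about 8 N there (more than the shaft weighs), rising to about 15 N at home, where the collar stops on the hub face
- gearbox_mid (a point): the gearbox (fixed): aluminium, round, 190 mm across, on a 200 mm square wooden base 18 mm thick. Point: on its axis at the top of its flange, 100 mm above the bench, 20 mm below the hub face; screw heads stand 8 mm above the flange
- lamp_handle (a point): middle of the lamp's black handle bar, 15 mm thick, 50 mm long, level, 210 mm above the bench, pointing straight away from the hinge, 322 mm from it; x along the bar towards the hinge, z up. Free above, below and at both sides; pinch it from above or push it
- lamp_head (a point): centre of the lamp's round white head (a ring light with a lens), 100 mm across, from 198 to 222 mm above the bench; it starts over the gearbox. The highest part of the lamp is 252 mm above the bench
- lamp_hinge (a point): the vertical hinge axis of the lamp arm, at the post behind the gearbox, 245 mm from the head's centre, at the handle's height
- lamp_arm (a joint): angle of the lamp arm about its upright hinge, rad, counter-clockwise from above positive (which moves the head towards the robot's right, -y), from -1.3 to 1.3; it is stiff (about 0.4 N m) and stays where it is left
- pinion_mid (a point): a dark toothed pinion, 60 mm tall, 47 mm across, standing in the kit board's other hole 100 mm from the shaft; leave it. Point half-way up
- kit_mid (a point): centre of the top of the dark wooden kit board (fixed), 130 x 180 mm, 18 mm thick; its long side runs along y; the two holes are 50 mm to either side of this point along y. A retaining ring lies on it. A blue bolt tray of the same outline, 35 mm high, stands on the other side of the gearbox
- ring_mid (a point): the retaining ring lying on the kit board, 42 mm across, 4 mm thick; leave it. Its centre
- meter_mid (a point): a grey multimeter lying on the bench, 150 x 75 x 30 mm; leave it. Its centre
- tin_mid (a point): a green grease tin, 72 mm across, 60 mm high; leave it. Its centre
- spanner: a steel spanner lying on the bench; leave it
- screwdriver: a green screwdriver lying on the bench; leave it
Not all that is in view belongs to the job. Leave any purple look-alike of the part that bears shaft_mid alone.

How it is judged:
By the outcome, as a careful person would: the job done as asked, in the order asked, and still so for the second after the job is handed in, while the arm keeps its last pose, push and grip.
It also fails if it takes over 58 s, if anything falls off the work surface, if the arm or the gripper's body presses on something with over 40 N, if the wrist force passes 120 N, or if a joint passes its speed limit or range.

## Working session

There is one attempt and no reset: what is moved stays moved. The work goes in short steps, Python scripts to look and compute and a tool call to move; the robot and the scene stay as the last step left them, time stands still between calls to the robot, and variables do not carry over. Pictures are saved under pics/ and viewed, and the job is handed in when it is done.

Besides the shell and the picture viewer there is one more tool, called after ">>>" in YAML: its name, and indented under it one key for each argument. step_arm: Moves the arm, as the interface text tells. Its arguments: {"type":"object","properties":{"moves":{"type":"array","items":{"type":"array","items":{"type":"number"}}}},"required":["moves"]}

```bash
ls; mkdir -p pics
python3 - <<'E'
from workcell import r
import cv2,pickle
s=r.get_state();print(s, r.grip_depth)
for n in("side","top"):
    f=r.grab_frame(n);pickle.dump(f,open(f"pics/{n}0.pkl","wb"))
    cv2.imwrite(f"pics/{n}0.png",f["img"][:,:,::-1]);print(n,f["fov_y"],f["cx"],f["cy"],f["T"].round(4).tolist(),[k for k in f])
E
```

```text
pics
{'t': 0.0, 'qpos': array([-1.32111586e+00,  3.59505411e-01,  1.51144630e+00,  1.37136578e-06,
        1.27248218e+00, -1.15114589e-01]), 'dq': array([ 0.00151705, -0.00217949, -0.000798  ,  0.00022682, -0.00196953,
       -0.00042441]), 'effort': array([ 2.50991616e-03, -5.15362716e+01, -2.70727479e+01,  6.74001197e-02,
        3.49122717e-02, -1.48547842e-04]), 'position': array([ 0.21385099, -0.55978307,  0.18740413]), 'orientation': array([ 9.83411257e-01,  1.81387572e-01, -6.12414749e-05, -9.18579708e-04]), 'wrist_force': array([ 0.61859533,  0.5039252 , -0.35736466]), 'wrist_torque': array([ 0.00086575,  0.01097554, -0.03139699]), 'opening': 0.08798538606109901} 0.0187
side 51.297562301050114 316.0130724255672 242.0515840257274 [[-0.7487, -0.456, 0.4811, 0.1166], [-0.6629, 0.5121, -0.5463, 0.5311], [0.0027, -0.7279, -0.6856, 0.8975], [0.0, 0.0, 0.0, 1.0]] ['img', 'fov_y', 'cx', 'cy', 'T']
top 45.96039945424064 320.3900112201841 250.36091182369756 [[-0.0273, -0.9863, 0.1625, 0.4227], [-0.9996, 0.026, -0.0105, -0.0363], [0.0062, -0.1627, -0.9867, 1.2902], [0.0, 0.0, 0.0, 1.0]] ['img', 'fov_y', 'cx', 'cy', 'T']
```

View pics/side0.png

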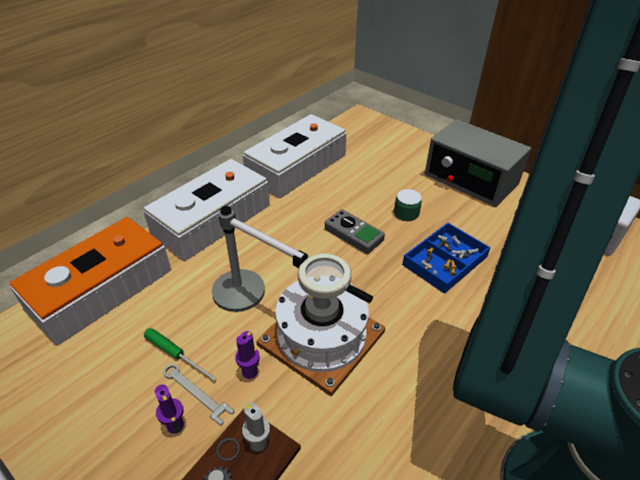

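View pics/top0.png

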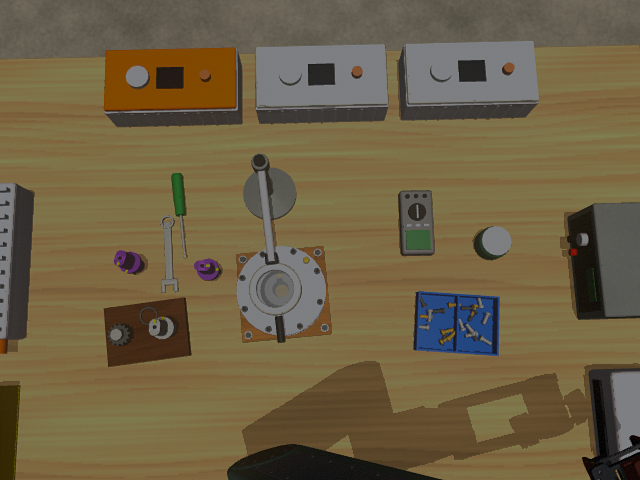

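```bash
cat > h.py <<'E'
import numpy as np,cv2,pickle
def ray(f,u,v):
    F=240/np.tan(np.radians(f["fov_y"]/2));d=np.array([(u-f["cx"])/F,(v-f["cy"])/F,1]);T=f["T"]
    return T[:3,3],T[:3,:3]@d
def onz(f,u,v,z):
    o,d=ray(f,u,v);return o+d*(z-o[2])/d[2]
def proj(f,p):
    T=f["T"];c=T[:3,:3].T@(np.array(p)-T[:3,3]);F=240/np.tan(np.radians(f["fov_y"]/2));return c[0]/c[2]*F+f["cx"],c[1]/c[2]*F+f["cy"]
def load(n): return pickle.load(open(f"pics/{n}.pkl","rb"))
def snap(n,k):
    from workcell import r
    f=r.grab_frame(n);pickle.dump(f,open(f"pics/{n}{k}.pkl","wb"));cv2.imwrite(f"pics/{n}{k}.png",f["img"][:,:,::-1]);return f
def crop(f,x,y,w,h,s): return cv2.resize(f["img"][y:y+h,x:x+w,::-1],None,fx=s,fy=s,interpolation=cv2.INTER_CUBIC)
E
python3 - <<'E'
from h import *
t=load("top0");s=load("side0")
a=crop(t,100,290,100,80,5);cv2.imwrite("pics/ct.png",a)
cv2.imwrite("pics/cg.png",crop(t,230,230,110,120,5))
cv2.imwrite("pics/cs.png",crop(s,200,390,110,90,6))
E
```

```text
(no output)
```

View pics/ct.png

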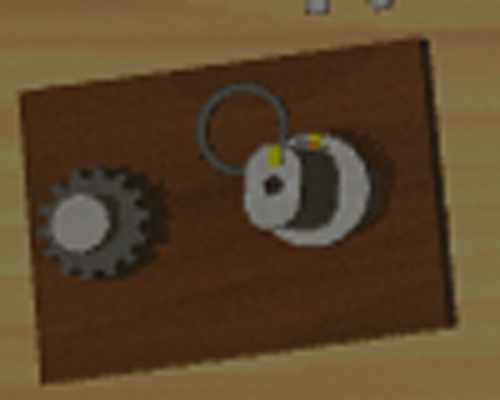

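View pics/cg.png

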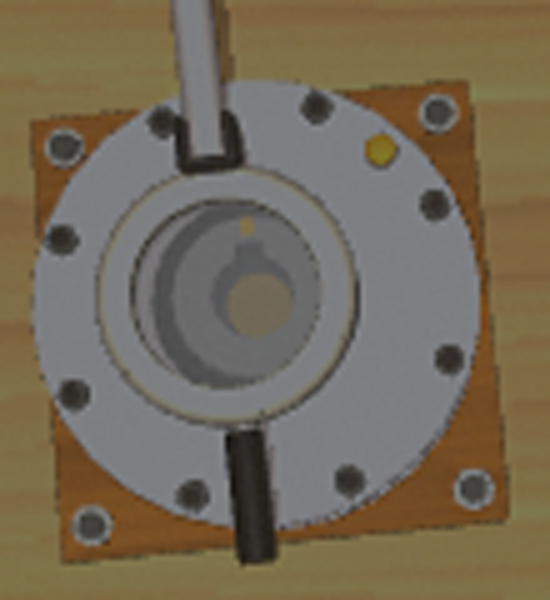

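View pics/cs.png

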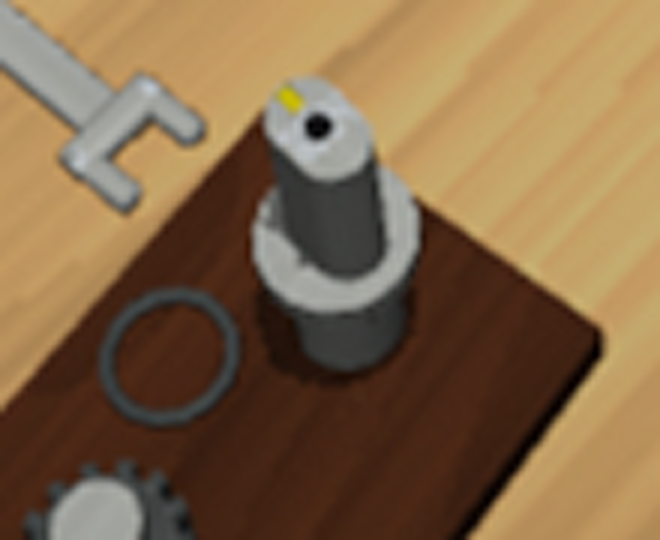

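Run:
```python
from h import *
t=load("top0");s=load("side0")
def tri(a,b):
    o1,d1=ray(t,*a);o2,d2=ray(s,*b);d1/=np.linalg.norm(d1);d2/=np.linalg.norm(d2)
    A=np.array([d1,-d2]).T;x=np.linalg.lstsq(A,o2-o1,rcond=None)[0];p,q=o1+x[0]*d1,o2+x[1]*d2
    return ((p+q)/2).round(4),round(np.linalg.norm(p-q)*1e3,1)
c=lambda x,y,X,Y,k:(X+(x+.5)/k-.5,Y+(y+.5)/k-.5)
ct=lambda x,y:c(x,y,100,290,5)
cg=lambda x,y:c(x,y,230,230,5)
cs=lambda x,y:c(x,y,200,390,6)
print("shaft hole tri",tri(ct(273,185),cs(318,125)))
print("top z.13",onz(t,*ct(273,185),.13),onz(s,*cs(318,125),.13))
print("mark top",onz(t,*ct(275,157),.13),onz(s,*cs(291,99),.13))
print("collar top",onz(t,*ct(316,190),.07), "mark",onz(t,*ct(314,141),.07))
print("bore",onz(t,*cg(253,303),.12),"mark",onz(t,*cg(248,227),.12))
print("flange",onz(t,*cg(256,304),.1))
print("base corners",[onz(t,*cg(*p),.018).round(3) for p in((32,122),(467,83),(508,520),(62,562))])
print("head",onz(t,*cg(228,295),.222),"handle ends",onz(t,*cg(245,430),.217),onz(t,*cg(258,562),.217))
print("hinge",onz(t,260,162,.25))
print("gear",onz(t,*ct(80,222),.068))
```

```text
shaft hole tri (array([0.4656, 0.2925, 0.1296]), np.float64(1.0))
top z.13 [0.4659647  0.29271199 0.13      ] [0.46491776 0.29236704 0.13      ]
mark top [0.47723667 0.29213064 0.13      ] [0.47615937 0.29201245 0.13      ]
collar top [0.46558675 0.29137433 0.07      ] mark [0.48640995 0.29260044 0.07      ]
bore [0.53407154 0.03671422 0.12      ] mark [0.56579772 0.03829295 0.12      ]
flange [0.53551887 0.03670606 0.1       ]
base corners [array([0.629, 0.142, 0.018]), array([ 0.642, -0.056,  0.018]), array([ 0.444, -0.069,  0.018]), array([0.431, 0.13 , 0.018])]
head [0.52764972 0.03975031 0.222     ] handle ends [0.47694949 0.03443301 0.217     ] [0.42768745 0.03032402 0.217     ]
hinge [0.76814469 0.06330164 0.25      ]
gear [0.45484767 0.392096   0.068     ]
```

Candidates for the shaft in the top view are: silver on the kit board at (155,327), purple at (125,262), and purple at (207,270). The silver one is the target: it stands in a kit board hole 100 mm from the pinion, and the enlarged crop shows its yellow marks towards +x. Its top triangulates to z = 0.1296, where 0.130 is expected.

Next I'll go to the lamp handle, at about (0.452, 0.032).

>>> step_arm:
  moves:
    - [1, 0, 0, -0.033, 5.1]
    - [1, 0, 0, -0.033, 5.1]
    - [1, 0, 0, -0.033, 5.1]
    - [0.4, 0.018, -0.035, 0, 0]
    - [0.4, 0.018, -0.035, 0, 0]

```text
t: 0.52
position: [0.2433, -0.4894, 0.2892]
orientation: [0.999, 0.047, 0.001, 0.002]
wrist_force: [0.9, -0.1, -0.4]
opening: 0.0778
```

>>> step_arm:
  moves:
    - [0.4, 0.018, -0.035, 0, 0]
    - [0.4, 0.018, -0.035, 0, 0]
    - [0.4, 0.018, -0.035, 0, 0]
    - [0.4, 0.018, -0.035, 0, 0]
    - [0.4, 0.018, -0.035, 0, 0]

```text
t: 0.93
position: [0.3155, -0.3023, 0.2869]
orientation: [0.999, 0.049, -0.0, -0.0]
wrist_force: [1.0, 0.0, -0.7]
opening: 0.0613
```

>>> step_arm:
  moves:
    - [0.4, 0.018, -0.035, 0, 0]
    - [0.4, 0.018, -0.035, 0, 0]
    - [0.4, 0.018, -0.035, 0, 0]
    - [0.4, 0.018, -0.035, 0, 0]
    - [0.4, 0.018, -0.035, 0, 0]

```text
t: 1.35
position: [0.3879, -0.1194, 0.2872]
orientation: [0.999, 0.049, -0.0, -0.0]
wrist_force: [0.6, 0.4, 0.0]
opening: 0.0616
```

>>> step_arm:
  moves:
    - [0.4, 0.018, -0.035, 0, 0]
    - [0.4, 0.018, -0.035, 0, 0]
    - [0.4, 0.018, -0.035, 0, 0]
    - [0.4, 0, 0, 0, 0]

```text
t: 1.68
position: [0.4329, -0.0055, 0.2871]
orientation: [0.999, 0.052, 0.001, -0.002]
wrist_force: [-0.1, 0.3, -0.6]
opening: 0.0616
```

>>> step_arm:
  moves:
    - [0.4, 0.022, -0.035, 0, 0]
    - [0.4, 0, 0, 0.02, 0]
    - [0.4, 0, 0, 0.03, 0]
    - [0.4, 0, 0, 0.03, 0]
    - [0.4, 0, 0, 0.012, 0]

```text
t: 2.1
position: [0.4471, 0.0255, 0.1917]
orientation: [0.999, 0.049, -0.003, -0.0]
wrist_force: [-0.2, 0.1, -0.6]
opening: 0.0614
```

Run:
```python
from h import *
from workcell import r
f=snap("side",1);snap("top",1);print(r.get_state()["position"],r.get_state()["wrist_force"],r.get_state()["qpos"])
cv2.imwrite("pics/c1.png",crop(f,220,180,200,200,3))
```

```text
[0.44721641 0.02527349 0.19269815] [ 0.27277216 -0.37294006  0.08847177] [-9.78968775e-02  1.36345990e-01  1.81021219e+00 -9.36949131e-05
  1.20136040e+00  1.37511820e+00]
```

View pics/c1.png

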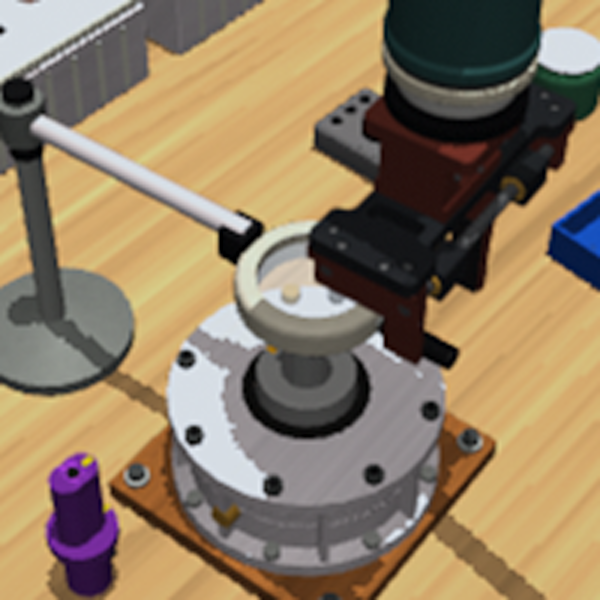

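>>> step_arm:
  moves:
    - [0.4, 0.001, 0.02, 0, -3]
    - [0.4, 0.002, 0.034, 0, -6]
    - [0.4, 0.002, 0.034, 0, -6]
    - [0.4, 0.002, 0.034, 0, -6]
    - [0.4, 0.002, 0.034, 0, -6]

```text
t: 2.62
position: [0.5018, -0.1231, 0.1968]
orientation: [0.959, 0.283, 0.001, 0.001]
wrist_force: [0.0, 0.9, 0.3]
opening: 0.0619
```

>>> step_arm:
  moves:
    - [0.4, 0.002, 0.034, 0, -6]
    - [0.4, 0.002, 0.034, 0, -6]
    - [0.4, 0.002, 0.034, 0, -6]
    - [0.4, 0.002, 0.034, 0, -6]
    - [0.4, 0, 0, 0, 0]

```text
t: 3.03
position: [0.6023, -0.222, 0.1965]
orientation: [0.88, 0.475, 0.002, 0.003]
wrist_force: [1.2, 0.7, 0.5]
opening: 0.0613
```

Run:
```python
from h import *
f=snap("top",2)
cv2.imwrite("pics/c2.png",crop(f,180,130,320,240,2.5))
```

```text
(no output)
```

View pics/c2.png

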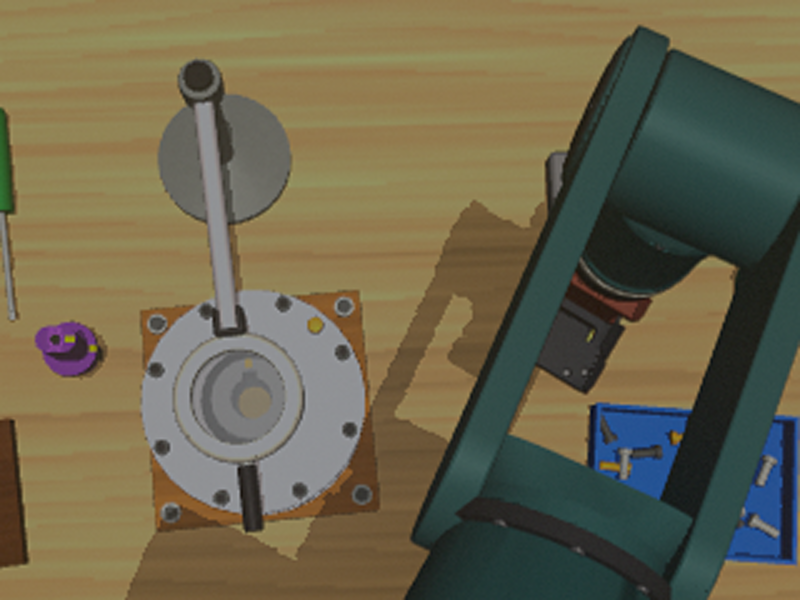

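Run:
```python
from h import *
f=load("top1");g=load("side1")
from workcell import r
print(proj(f,(.447,.025,.193)),proj(g,(.447,.025,.193)),proj(f,(.452,.032,.21)),proj(g,(.452,.032,.21)))
a=crop(f,190,130,180,240,2.4);b=crop(g,280,220,140,190,3)
h=max(a.shape[0],b.shape[0]);o=np.zeros((h,a.shape[1]+b.shape[1],3),np.uint8);o[:a.shape[0],:a.shape[1]]=a;o[:b.shape[0],a.shape[1]:]=b
cv2.imwrite("pics/c3.png",o)
```

```text
(np.float64(284.59172507709576), np.float64(331.76766843262783)) (np.float64(362.9295796126036), np.float64(298.1259474738528)) (np.float64(280.3367212037057), np.float64(329.01156749060766)) (np.float64(359.0043072809841), np.float64(292.8243348098375))
```

View pics/c3.png

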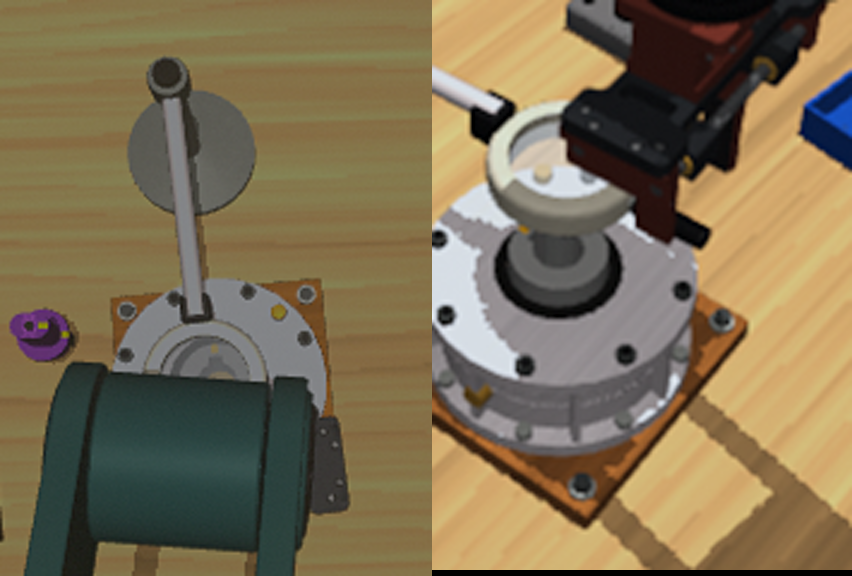

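Run:
```python
from h import *
g=load("side1");f=load("top1")
for y in (-.044,-.037,-.031,.031,.044):
    for z in (.193,.22): print(y,z,np.round(proj(g,(.447-y*-.098,.025+y,z)),1))
for x in(.428,.477): print("handle",np.round(proj(g,(x,.0325,.21)),1))
t=load("top2");print(r if 0 else proj(t,(.602,-.222,.196)))
s0=load("side0");cv2.imwrite("pics/c4.png",crop(s0,290,240,100,90,6))
```

```text
-0.044 0.193 [379.1 285.9]
-0.044 0.22 [380.4 276.1]
-0.037 0.193 [376.5 287.8]
-0.037 0.22 [377.8 278. ]
-0.031 0.193 [374.4 289.4]
-0.031 0.22 [375.6 279.7]
0.031 0.193 [351.1 307.1]
0.031 0.22 [351.9 297.4]
0.044 0.193 [346. 311.]
0.044 0.22 [346.7 301.2]
handle [369.4 299.8]
handle [348.1 286.1]
(np.float64(409.0508792303266), np.float64(248.53408028051177))
```

View pics/c4.png

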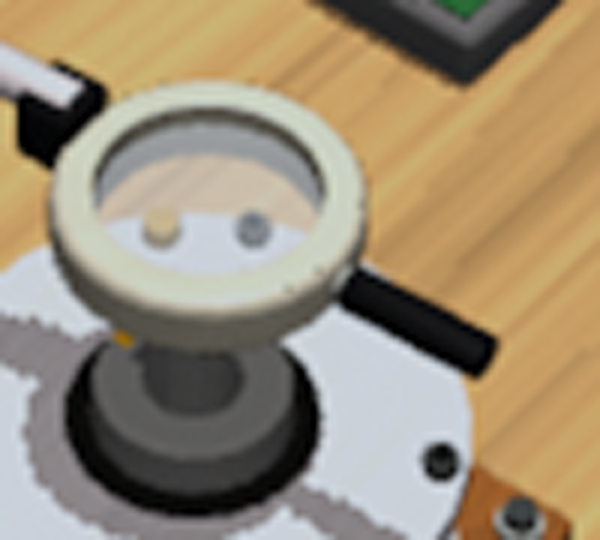

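Run:
```python
from h import *
from workcell import r
g=snap("side",3);s=r.get_state();print(s["position"],s["qpos"],s["orientation"])
p=proj(g,s["position"]);print(p)
ps=[]
from scipy.spatial.transform import Rotation as R
M=R.from_quat(s["orientation"]).as_matrix()
im=g["img"].copy()
for y in(-.044,-.031,.031,.044):
    for x in(-.01,.01):
        q=proj(g,s["position"]+M@[x,y,0]);cv2.circle(im,(round(q[0]),round(q[1])),1,(0,255,0),-1)
g["img"]=im
cv2.imwrite("pics/c5.png",crop(g,int(p[0])-80,int(p[1])-80,160,130,5))
```

```text
[ 0.59768004 -0.21783876  0.19579708] [-4.58123912e-01  4.04060611e-01  1.41893421e+00  1.43226461e-04
  1.31799833e+00  1.27174088e-01] [8.81044120e-01 4.73033999e-01 2.30585920e-04 2.03687241e-04]
(np.float64(375.8855448534254), np.float64(201.03578700859103))
```

View pics/c5.png

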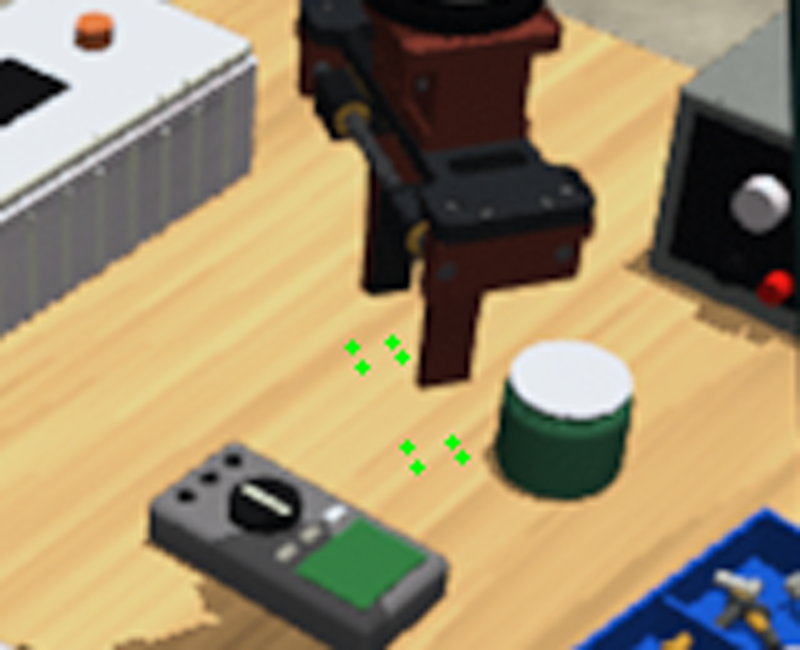

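Run:
```python
from h import *
from workcell import r
t=snap("top",4);g=snap("side",4);s=r.get_state();print(s["t"],s["position"])
a=crop(t,385,230,60,70,7);b=crop(g,360,140,70,90,6)
o=np.zeros((560,840,3),np.uint8);o[:490,:420]=a;o[:540,420:]=b
o=o[:, :800] if 0 else o
cv2.imwrite("pics/c6.png",cv2.resize(o,(800,533)))
```

```text
3.2333 [ 0.59610599 -0.21613542  0.19568732]
```

View pics/c6.png

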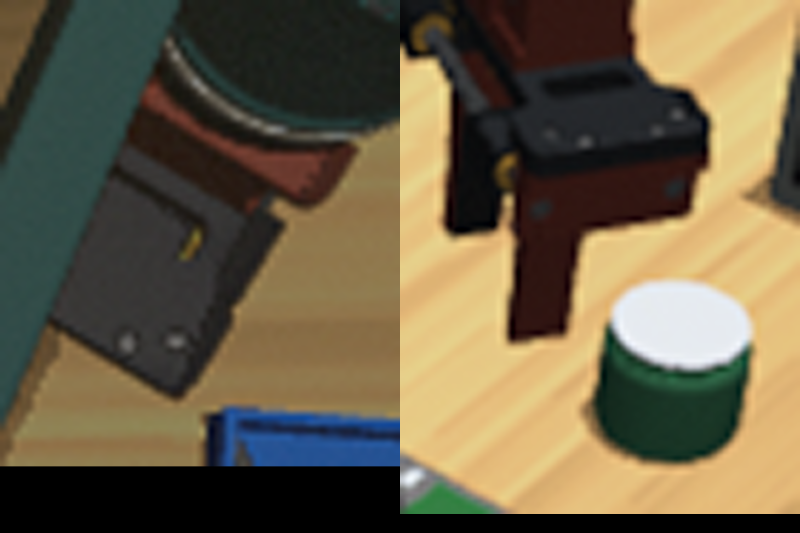

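Run:
```python
from h import *
from scipy.spatial.transform import Rotation as R
from workcell import r
t=load("top4");s=load("side4");st=r.get_state();M=R.from_quat(st["orientation"]).as_matrix()
def tri(a,b):
    o1,d1=ray(t,*a);o2,d2=ray(s,*b);d1/=np.linalg.norm(d1);d2/=np.linalg.norm(d2)
    A=np.array([d1,-d2]).T;x=np.linalg.lstsq(A,o2-o1,rcond=None)[0];p,q=o1+x[0]*d1,o2+x[1]*d2
    return (p+q)/2,np.linalg.norm(p-q)*1e3
k=1.05
for a,b in(((127,343),(657,130)),((177,342),(677,113))):
    A=(385+a[0]*k/7,230+a[1]*k/7);B=(360+(b[0]*k-420)/6,140+b[1]*k/6)
    p,e=tri(A,B);print(p.round(4),e,"tool:",(M.T@(p-st["position"])).round(4))
# fingertip near: side (540,340) far (472,232)
for b in((540,338),(472,232)):
    B=(360+(b[0]*k-420)/6,140+b[1]*k/6)
    for z in(.195,.21,.225,.24): print(z,(M.T@(onz(s,*B,z)-st["position"])).round(4))
```

```text
[ 0.5208 -0.1848  0.3503] 1.1004631881708125 tool: [-0.0154 -0.0802 -0.1545]
[ 0.5208 -0.1971  0.3508] 0.6469676652127829 tool: [-0.0256 -0.0734 -0.1551]
0.195 [-0.0221  0.0046  0.0007]
0.21 [-0.014  -0.0128 -0.0143]
0.225 [-0.0058 -0.0303 -0.0293]
0.24 [ 0.0023 -0.0477 -0.0443]
0.195 [-0.0199  0.0778  0.0006]
0.21 [-0.0118  0.0588 -0.0144]
0.225 [-0.0037  0.0398 -0.0293]
0.24 [ 0.0044  0.0208 -0.0443]
```

The lamp did not move. In the side view the fingertips sit about 35 mm above the reported TCP, so they passed over the handle. I'll check whether that depends on the opening by shutting the fingers here.

>>> step_arm:
  moves:
    - [-1, 0, 0, 0, 0]
    - [-1, 0, 0, 0, 0]
    - [-1, 0, 0, 0, 0]
    - [-1, 0, 0, 0, 0]
    - [-1, 0, 0, 0, 0]

```text
t: 3.65
position: [0.5968, -0.2162, 0.1955]
orientation: [0.88, 0.474, 0.0, 0.0]
wrist_force: [-0.2, 0.1, -0.4]
opening: 0.0312
```

Run:
```python
from h import *
from workcell import r
g=snap("side",5);s=r.get_state();print(s["t"],s["position"],s["opening"],proj(g,s["position"]))
cv2.imwrite("pics/c7.png",crop(g,350,130,80,100,6))
```

```text
3.7 [ 0.59683448 -0.2162805   0.19541647] 0.027420754805516052 (np.float64(375.76005251479097), np.float64(201.65067636072183))
```

View pics/c7.png

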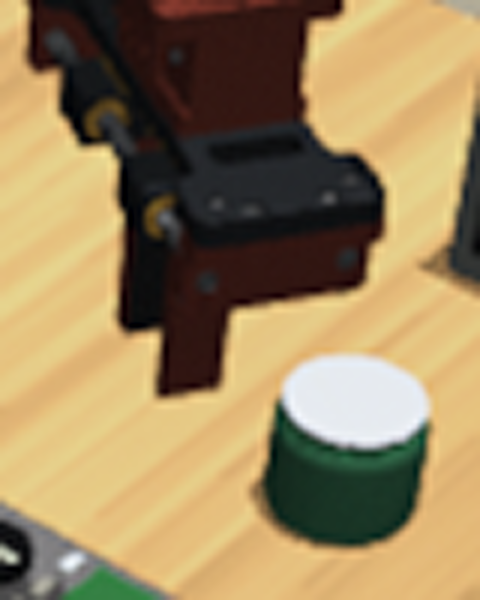

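Run:
```python
from h import *
from scipy.spatial.transform import Rotation as R
from workcell import r
s=load("side4");st=r.get_state();M=R.from_quat(st["orientation"]).as_matrix()
k=1.05
for b in((550,135),(585,140),(657,130),(677,113),(512,95),(706,125),(525,172),(694,160)):
    B=(360+(b[0]*k-420)/6,140+b[1]*k/6)
    print(b,(M.T@(onz(s,*B,.3505)-st["position"])).round(4))
```

```text
(550, 135) [ 0.02   -0.0749 -0.1551]
(585, 140) [ 0.0097 -0.0807 -0.1551]
(657, 130) [-0.0159 -0.0814 -0.1551]
(677, 113) [-0.0263 -0.0737 -0.1551]
(512, 95) [ 0.024  -0.0491 -0.1551]
(706, 125) [-0.033  -0.0829 -0.1551]
(525, 172) [ 0.0356 -0.0929 -0.1551]
(694, 160) [-0.021  -0.1008 -0.1551]
```

The offset is constant at about 34 mm, with no lateral offset, so from here I'll take the true tip as reported z + 0.034. I'll go back to the handle and descend further.

>>> step_arm:
  moves:
    - [0.4, 0.002, -0.034, 0, 6]
    - [0.4, 0.002, -0.034, 0, 6]
    - [0.4, 0.002, -0.034, 0, 6]
    - [0.4, 0.002, -0.034, 0, 6]
    - [0.4, 0.002, -0.034, 0, 6]

```text
t: 4.12
position: [0.4842, -0.0891, 0.1952]
orientation: [0.974, 0.227, -0.0, -0.0]
wrist_force: [0.6, 1.2, 0.8]
opening: 0.0571
```

>>> step_arm:
  moves:
    - [0.4, 0.002, -0.034, 0, 6]
    - [0.4, 0.002, -0.034, 0, 6]
    - [0.4, 0.002, -0.034, 0, 6]
    - [0.4, 0.001, -0.02, 0, 3]
    - [0.4, 0, 0, 0, 0]

```text
t: 4.53
position: [0.4525, 0.0305, 0.1955]
orientation: [0.999, 0.049, -0.0, -0.001]
wrist_force: [-0.6, 0.9, 0.3]
opening: 0.0611
```

>>> step_arm:
  moves:
    - [0.4, -0.002, -0.001, 0.012, 0]
    - [0.4, 0, 0, 0.012, 0]
    - [0.4, 0, 0, 0.012, 0]
    - [0.4, 0, 0, 0, 0]

```text
t: 4.87
position: [0.4503, 0.0276, 0.1576]
orientation: [0.999, 0.049, -0.002, -0.0]
wrist_force: [-0.6, -0.5, 1.5]
opening: 0.0613
```

Run:
```python
from h import *
from workcell import r
g=snap("side",6);s=r.get_state();print(s["t"],s["position"],s["wrist_force"])
cv2.imwrite("pics/c8.png",crop(g,290,220,120,110,6))
```

```text
4.9167 [0.45095171 0.02752546 0.15854403] [1.44154257 0.01577032 0.05580249]
```

View pics/c8.png

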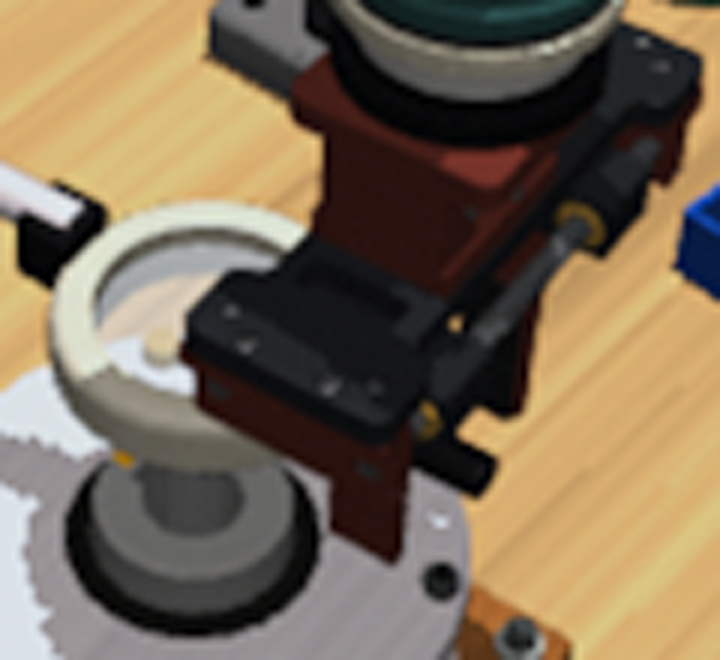

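>>> step_arm:
  moves:
    - [0.4, 0.001, 0.02, 0, -3]
    - [0.4, 0.002, 0.034, 0, -6]
    - [0.4, 0.002, 0.034, 0, -6]
    - [0.4, 0.002, 0.034, 0, -6]
    - [0.4, 0.002, 0.034, 0, -6]

```text
t: 5.33
position: [0.5031, -0.1198, 0.1601]
orientation: [0.959, 0.283, 0.0, -0.0]
wrist_force: [0.9, 3.3, -0.3]
opening: 0.0617
```

Run:
```python
from h import *
from workcell import r
g=snap("side",7);s=r.get_state();print(s["t"],s["position"],s["wrist_force"])
cv2.imwrite("pics/c9.png",crop(g,200,150,250,200,3))
```

```text
5.3833 [ 0.50849499 -0.12584344  0.16075817] [ 4.78126302 -5.1603777   1.07246845]
```

View pics/c9.png

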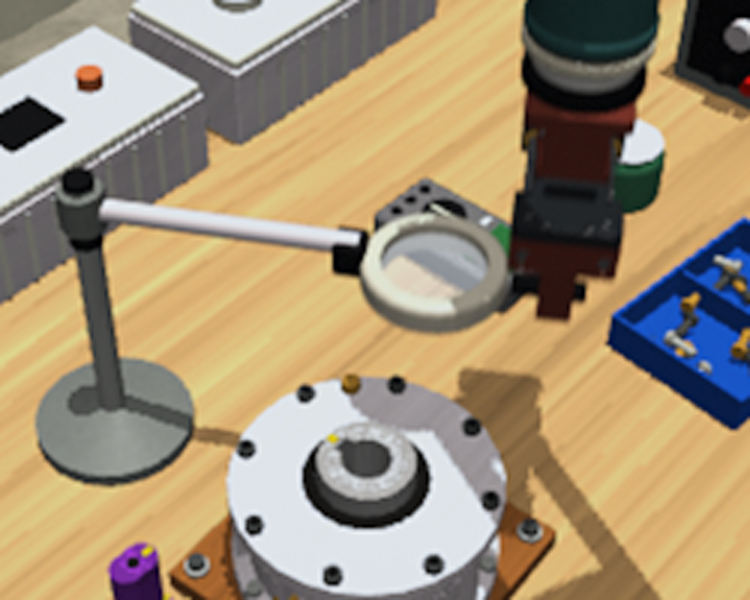

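It's moving now, so I'll continue the swing.

>>> step_arm:
  moves:
    - [0.4, 0.002, 0.034, 0, -6]
    - [0.4, 0.002, 0.034, 0, -6]
    - [0.4, 0.002, 0.034, 0, -6]
    - [0.4, 0.002, 0.034, 0, -6]
    - [0.4, 0.002, 0.034, 0, -6]

```text
t: 5.8
position: [0.6285, -0.2325, 0.1598]
orientation: [0.853, 0.521, -0.0, -0.0]
wrist_force: [-0.6, 1.8, 1.2]
opening: 0.0614
```

>>> step_arm:
  moves:
    - [0.4, 0, 0, 0, 0]
    - [0.4, 0, -0.01, 0, 0]
    - [0.4, 0, 0, -0.03, 0]
    - [0.4, 0, 0, -0.04, 0]
    - [0.4, 0, 0, -0.04, 0]

```text
t: 6.22
position: [0.6162, -0.2247, 0.2696]
orientation: [0.855, 0.519, -0.001, -0.002]
wrist_force: [1.6, -0.7, 0.1]
opening: 0.0617
```

Run:
```python
from h import *
from workcell import r
g=snap("top",8);s=r.get_state();print(s["t"],s["position"],s["orientation"],s["wrist_force"],s["qpos"])
cv2.imwrite("pics/c10.png",crop(g,180,130,320,240,2.5))
```

```text
6.2667 [ 0.62093606 -0.22690837  0.28012786] [0.85471637 0.51906672 0.00292205 0.00459689] [ 2.53656085 -1.34098733  5.9361235 ] [-4.54736170e-01  3.80406412e-01  1.25055212e+00 -4.44047120e-05
  1.49974016e+00  2.45276720e-02]
```

View pics/c10.png

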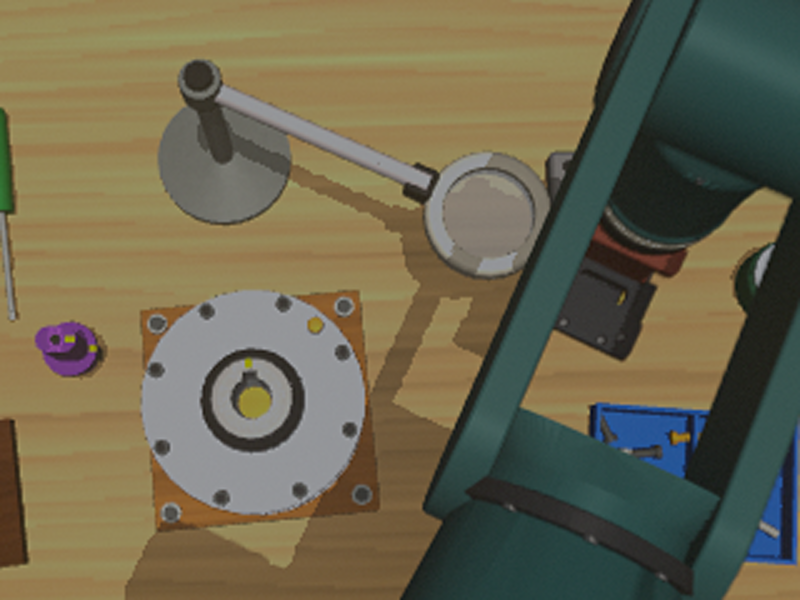

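Run:
```python
from h import *
g=load("top8");print("lamp head",onz(g,375.4,215.7,.222).round(4))
cv2.imwrite("pics/c11.png",crop(g,255,265,54,52,11))
s=load("side7");cv2.imwrite("pics/c12.png",crop(s,295,280,60,50,10))
im=g["img"].astype(int);R_,G,B=im[...,0],im[...,1],im[...,2]
sat=(np.minimum(R_,G)-B)
m=((sat>50)).astype(np.uint8);m[:265]=0;m[320:]=0;m[:,:255]=0;m[:,310:]=0
n,l,st,c=cv2.connectedComponentsWithStats(m);print(st[1:],c[1:])
```

```text
lamp head [ 0.6638 -0.1559  0.222 ]
[[278 273   3   4  11]
 [276 285  12  12 120]] [[278.90909091 274.63636364]
 [281.29166667 290.50833333]]
```

View pics/c11.png

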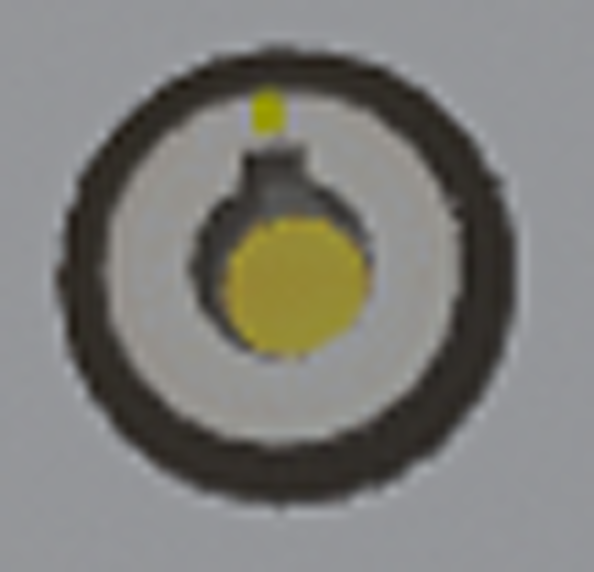

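View pics/c12.png

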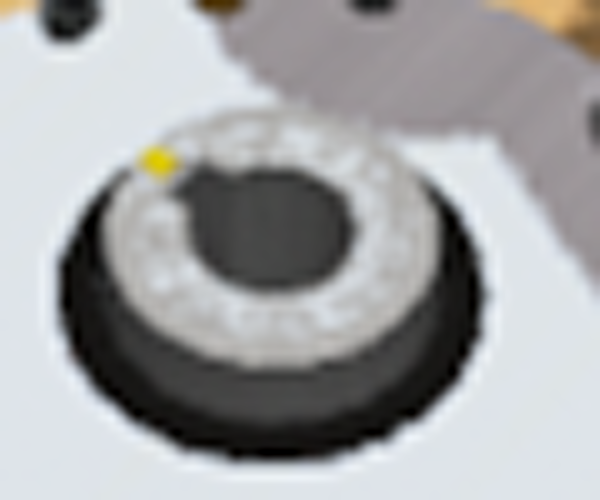

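Run:
```python
from h import *
g=load("top8");s=load("side7")
c=lambda x,y,X,Y,k:(X+(x+.5)/k-.5,Y+(y+.5)/k-.5)
T=lambda x,y:onz(g,*c(x,y,255,265,11),.12);S=lambda x,y:onz(s,*c(x,y,295,280,10),.12)
def ell(f,x,y,w,h,k,thr):pass
C=T(282.8,265);print("T centre",C);m=T(267,112)-C;print(m,np.degrees(np.arctan2(m[1],m[0])))
k=T(273,165)-C;print("keyway",k,np.degrees(np.arctan2(k[1],k[0])))
print("edges T",T(107,265),T(460,265),T(282,88),T(282,440))
C2=S(270.5,233);print("S",C2);m=S(160,162)-C2;print(m,np.degrees(np.arctan2(m[1],m[0])))
# head dist
print(np.hypot(.6638-C[0],-.1559-C[1]))
```

```text
T centre [0.53731374 0.03655013 0.12      ]
[0.02907588 0.00252753 0.        ] 4.9681623901976835
keyway [0.01897485 0.0015503  0.        ] 4.670840941535452
edges T [0.53819808 0.0696278  0.12      ] [0.53642205 0.00319739 0.12      ] [0.57088393 0.03617148 0.12      ] [0.50443542 0.0372191  0.12      ]
S [0.53573863 0.03759131 0.12      ]
[0.02908155 0.00087005 0.        ] 1.7136478040369894
0.23029508627668968
```

```bash
cat > plan.py <<'E'
import sys,numpy as np
from workcell import r
from scipy.spatial.transform import Rotation as R
# args: x y z yaw N
def cur():
    s=r.get_state();M=R.from_quat(s["orientation"]).as_matrix();return s,s["position"],np.degrees(np.arctan2(M[1,0],M[0,0]))
if __name__=="__main__":
    s,p,y=cur();x,yy,z,yw=map(float,sys.argv[1:5]);N=int(sys.argv[5])
    print("t",s["t"].__round__(2),"pos",p.round(4),"yaw",round(y,2),"F",s["wrist_force"].round(1))
    d=(np.array([x,yy,z])-p)/N;t=-(yw-y)/N
    for i in range(N):
        a=np.radians(y-t*i);print([round(d[0]*np.cos(a)+d[1]*np.sin(a),4),round(d[0]*np.sin(a)-d[1]*np.cos(a),4),round(-d[2],4),round(t,2)])
E
python3 plan.py .4655 .2925 .27 2 18
```

```text
t 6.27 pos [ 0.6209 -0.2269  0.2801] yaw 62.54 F [ 2.5 -1.3  5.9]
[np.float64(0.0216), np.float64(-0.021), np.float64(0.0006), np.float64(3.36)]
[np.float64(0.0204), np.float64(-0.0222), np.float64(0.0006), np.float64(3.36)]
[np.float64(0.019), np.float64(-0.0234), np.float64(0.0006), np.float64(3.36)]
[np.float64(0.0176), np.float64(-0.0244), np.float64(0.0006), np.float64(3.36)]
[np.float64(0.0162), np.float64(-0.0254), np.float64(0.0006), np.float64(3.36)]
[np.float64(0.0146), np.float64(-0.0263), np.float64(0.0006), np.float64(3.36)]
[np.float64(0.0131), np.float64(-0.0271), np.float64(0.0006), np.float64(3.36)]
[np.float64(0.0114), np.float64(-0.0279), np.float64(0.0006), np.float64(3.36)]
[np.float64(0.0098), np.float64(-0.0285), np.float64(0.0006), np.float64(3.36)]
[np.float64(0.0081), np.float64(-0.029), np.float64(0.0006), np.float64(3.36)]
[np.float64(0.0064), np.float64(-0.0294), np.float64(0.0006), np.float64(3.36)]
[np.float64(0.0047), np.float64(-0.0298), np.float64(0.0006), np.float64(3.36)]
[np.float64(0.0029), np.float64(-0.03), np.float64(0.0006), np.float64(3.36)]
[np.float64(0.0011), np.float64(-0.0301), np.float64(0.0006), np.float64(3.36)]
[np.float64(-0.0006), np.float64(-0.0301), np.float64(0.0006), np.float64(3.36)]
[np.float64(-0.0024), np.float64(-0.03), np.float64(0.0006), np.float64(3.36)]
[np.float64(-0.0042), np.float64(-0.0298), np.float64(0.0006), np.float64(3.36)]
[np.float64(-0.0059), np.float64(-0.0295), np.float64(0.0006), np.float64(3.36)]
```

>>> step_arm:
  moves:
    - [0.4, 0.022, -0.021, 0, 3.4]
    - [0.4, 0.02, -0.022, 0, 3.4]
    - [0.6, 0.019, -0.023, 0, 3.4]
    - [0.8, 0.018, -0.024, 0, 3.4]
    - [1, 0.016, -0.025, 0, 3.4]

```text
t: 6.68
position: [0.5748, -0.0808, 0.2696]
orientation: [0.923, 0.385, -0.0, -0.0]
wrist_force: [-0.0, -0.4, 0.2]
opening: 0.0781
```

>>> step_arm:
  moves:
    - [1, 0.015, -0.026, 0, 3.4]
    - [1, 0.013, -0.027, 0, 3.4]
    - [1, 0.011, -0.028, 0, 3.4]
    - [1, 0.01, -0.028, 0, 3.4]
    - [1, 0.008, -0.029, 0, 3.4]

```text
t: 7.1
position: [0.5325, 0.0626, 0.2695]
orientation: [0.97, 0.245, -0.0, -0.0]
wrist_force: [1.0, -0.3, -0.6]
opening: 0.088
```

>>> step_arm:
  moves:
    - [1, 0.006, -0.029, 0, 3.4]
    - [1, 0.005, -0.03, 0, 3.4]
    - [1, 0.003, -0.03, 0, 3.4]
    - [1, 0.001, -0.03, 0, 3.4]
    - [1, -0.001, -0.03, 0, 3.4]

```text
t: 7.52
position: [0.49, 0.2061, 0.2696]
orientation: [0.995, 0.099, -0.0, 0.0]
wrist_force: [-0.3, -0.3, -0.1]
opening: 0.0881
```

>>> step_arm:
  moves:
    - [1, -0.002, -0.03, 0, 3.4]
    - [1, -0.004, -0.03, 0, 3.4]
    - [1, -0.006, -0.03, 0, 3.4]
    - [1, 0, 0, 0, 0]

```text
t: 7.85
position: [0.4644, 0.2965, 0.2696]
orientation: [1.0, 0.012, -0.0, -0.001]
wrist_force: [-0.4, 0.2, -0.5]
opening: 0.0879
```

```bash
python3 plan.py .4655 .2925 .16 2 3
```

```text
t 7.85 pos [0.4644 0.2965 0.2696] yaw 1.39 F [-0.4  0.2 -0.5]
[np.float64(0.0003), np.float64(0.0013), np.float64(0.0365), np.float64(-0.2)]
[np.float64(0.0003), np.float64(0.0014), np.float64(0.0365), np.float64(-0.2)]
[np.float64(0.0003), np.float64(0.0014), np.float64(0.0365), np.float64(-0.2)]
```

>>> step_arm:
  moves:
    - [1, 0.001, 0.004, 0.03, 0]
    - [1, 0, 0, 0.035, 0]
    - [1, 0, 0, 0.035, 0]
    - [1, 0, 0, 0.02, 0]
    - [1, 0, 0, 0, 0]

```text
t: 8.27
position: [0.4642, 0.286, 0.1452]
orientation: [1.0, 0.012, -0.004, 0.002]
wrist_force: [-0.7, -0.9, 0.0]
opening: 0.0876
```

Run:
```python
from h import *
from workcell import r
g=snap("side",9);s=r.get_state();print(s["t"],s["position"],s["wrist_force"])
cv2.imwrite("pics/c13.png",crop(g,170,340,140,140,4))
t=snap("top",9);cv2.imwrite("pics/c14.png",crop(t,90,260,140,120,4))
```

```text
8.3167 [0.46606119 0.28691039 0.14772494] [ 0.72338068 -0.40703258  0.37053051]
```

View pics/c13.png

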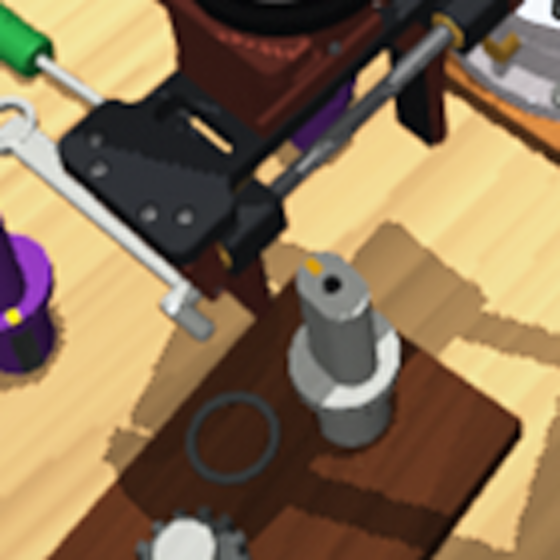

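View pics/c14.png

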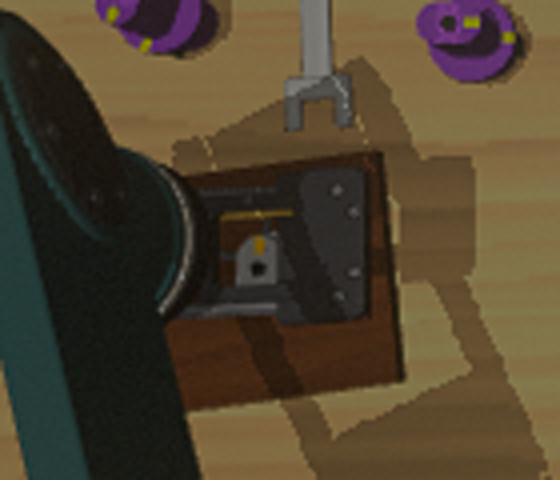

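Run:
```python
from h import *
from workcell import r
from scipy.spatial.transform import Rotation as R
g=load("side9");s=r.get_state();M=R.from_quat(s["orientation"]).as_matrix()
im=g["img"].copy()
for off,col in((.0,(255,0,0)),(.034,(0,255,0)),(.045,(0,0,255))):
  for x in(-.01,.01):
   for y in(-.044,-.0575,.044,.0575):
    q=proj(g,s["position"]+M@[x,y,-off]);print(off,x,y,np.round(q,1)) if off==.034 else 0
    cv2.circle(im,(round(q[0]),round(q[1])),0,col,-1)
g["img"]=im;cv2.imwrite("pics/c15.png",crop(g,180,350,110,100,7))
```

```text
0.034 -0.01 -0.044 [234.4 414.1]
0.034 -0.01 -0.0575 [227.8 420.5]
0.034 -0.01 0.044 [274.3 375.3]
0.034 -0.01 0.0575 [280.  369.8]
0.034 0.01 -0.044 [225.5 406.3]
0.034 0.01 -0.0575 [218.9 412.5]
0.034 0.01 0.044 [265.4 368.4]
0.034 0.01 0.0575 [271.1 363. ]
```

View pics/c15.png

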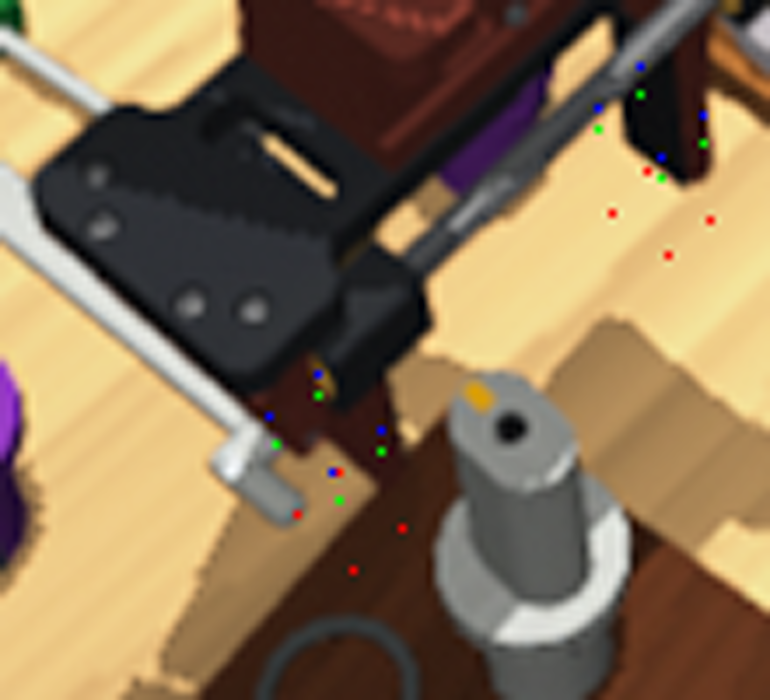

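>>> step_arm:
  moves:
    - [1, 0.004, -0.008, 0, 0]
    - [1, 0, 0, 0.03, 0]
    - [1, 0, 0, 0.03, 0]
    - [1, 0, 0, 0.02, 0]
    - [1, 0, 0, 0, 0]

```text
t: 8.78
position: [0.4718, 0.2966, 0.0677]
orientation: [1.0, 0.012, -0.001, 0.001]
wrist_force: [-0.0, -0.8, 0.2]
opening: 0.0878
```

Run:
```python
from h import *
from workcell import r
g=snap("side",10);s=r.get_state();print(s["t"],s["position"],s["wrist_force"])
cv2.imwrite("pics/c16.png",crop(g,180,350,110,110,6))
```

```text
8.8333 [0.4728164  0.29715633 0.06944112] [ 0.24980714  0.37479023 -0.09542394]
```

View pics/c16.png

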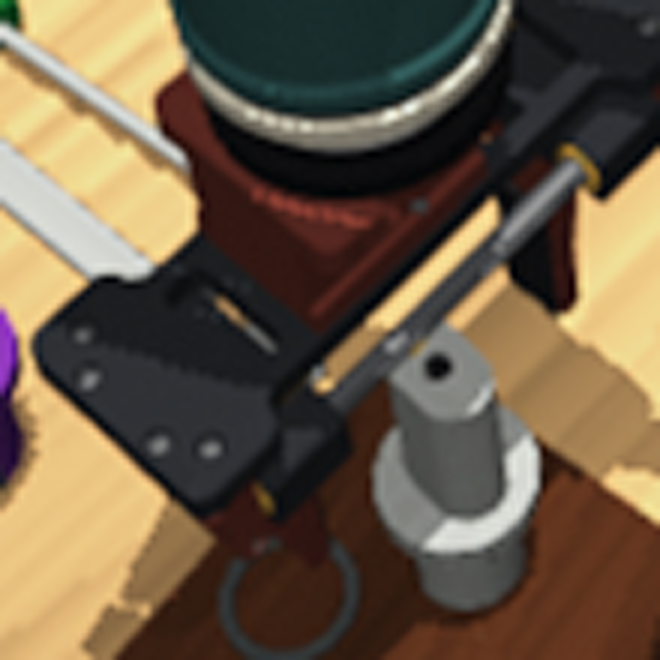

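>>> step_arm:
  moves:
    - [1, -0.003, 0.002, 0.01, 0]
    - [1, 0, 0, 0.01, 0]
    - [1, 0, 0, 0, 0]

```text
t: 9.08
position: [0.4704, 0.2952, 0.0498]
orientation: [1.0, 0.012, 0.0, -0.0]
wrist_force: [-0.3, 0.5, -0.0]
opening: 0.0878
```

Run:
```python
from h import *
from workcell import r
from scipy.spatial.transform import Rotation as R
g=snap("side",11);s=r.get_state();print(s["t"],s["position"],s["wrist_force"])
M=R.from_quat(s["orientation"]).as_matrix();im=g["img"]
for x in(-.01,.01):
   for y in(-.044,-.0575,.044,.0575):
    q=proj(g,s["position"]+M@[x-.0045,y+.002,-.034]);im[round(q[1]),round(q[0])]=(0,255,0)
cv2.imwrite("pics/c17.png",crop(g,190,350,110,110,6))
```

```text
9.1333 [0.47050789 0.29525371 0.05015965] [ 0.61792973 -0.39065809  0.18991518]
```

View pics/c17.png

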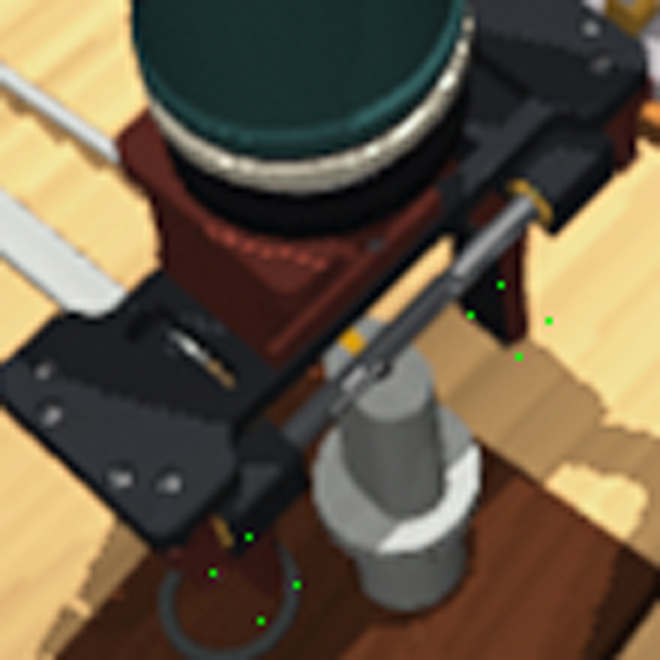

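>>> step_arm:
  moves:
    - [-1, 0, 0, 0.002, 0]
    - [-1, 0, 0, 0, 0]
    - [-1, 0, 0, 0, 0]
    - [-1, 0, 0, 0, 0]
    - [-1, 0, 0, 0, 0]

```text
t: 9.55
position: [0.4701, 0.295, 0.0476]
orientation: [1.0, 0.012, 0.0, -0.0]
wrist_force: [0.2, 0.1, -0.4]
opening: 0.0577
```

>>> step_arm:
  moves:
    - [-1, 0, 0, 0, 0]
    - [-1, 0, 0, 0, 0]
    - [-1, 0, 0, 0, 0]
    - [-1, 0, 0, 0, 0]

```text
t: 9.88
position: [0.4699, 0.2949, 0.0473]
orientation: [1.0, 0.012, -0.0, -0.0]
wrist_force: [-0.5, 0.6, -0.1]
opening: 0.0316
```

>>> step_arm:
  moves:
    - [-1, 0, 0, 0, 0]
    - [-1, 0, 0, 0, 0]
    - [-1, 0, 0, 0, 0]
    - [-1, 0, 0, 0, 0]
    - [-1, 0, 0, 0, 0]

```text
t: 10.3
position: [0.4698, 0.2948, 0.0472]
orientation: [1.0, 0.012, -0.0, 0.0]
wrist_force: [-0.1, -0.9, -0.0]
opening: 0.0225
```

Run:
```python
from h import *
from workcell import r
g=snap("side",12);s=r.get_state();print(s["t"],s["position"],s["orientation"],s["wrist_force"],s["wrist_torque"],s["opening"])
cv2.imwrite("pics/c18.png",crop(g,190,350,110,110,5))
```

```text
10.35 [0.4698153  0.29479757 0.04722997] [ 9.99924991e-01  1.22476121e-02 -9.30637578e-05  4.05560512e-06] [ 1.1354628  -0.37613243  0.81697777] [-0.02059195  0.03292316 -0.01351543] 0.022076533026190597
```

View pics/c18.png

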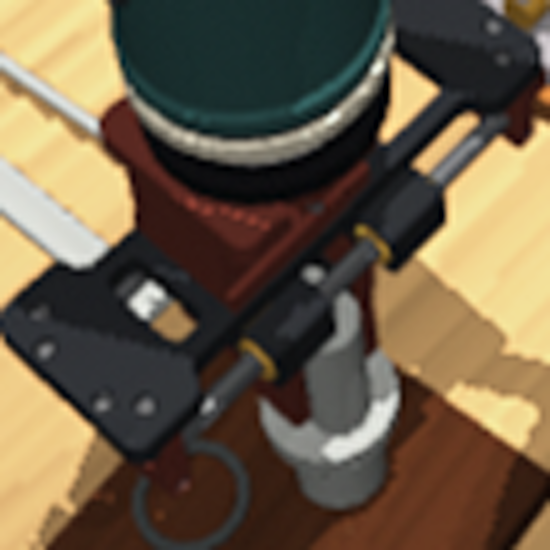

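>>> step_arm:
  moves:
    - [-1, 0, 0, -0.01, 0]
    - [-1, 0, 0, -0.03, 0]
    - [-1, 0, 0, -0.035, 0]
    - [-1, 0, 0, -0.035, 0]
    - [-1, 0, 0, -0.035, 0]

```text
t: 10.77
position: [0.4685, 0.2943, 0.1935]
orientation: [1.0, 0.012, -0.001, 0.0]
wrist_force: [1.5, -0.1, -6.5]
opening: 0.022
```

>>> step_arm:
  moves:
    - [-1, 0, 0, -0.015, -1.3]
    - [-1, 0, 0, -0.005, -1.3]
    - [-1, 0, 0, 0, 0]

```text
t: 11.02
position: [0.4701, 0.295, 0.2135]
orientation: [0.999, 0.036, 0.001, -0.0]
wrist_force: [0.6, -0.3, -6.5]
opening: 0.0222
```

```bash
python3 plan.py .541 .0393 .215 4 8; python3 -c "
from workcell import r;s=r.get_state();print(s['wrist_force'],s['wrist_torque'],s['opening'])"
```

```text
t 11.02 pos [0.4701 0.295  0.2135] yaw 4.08 F [ 0.6 -0.3 -6.5]
[np.float64(0.0066), np.float64(0.0325), np.float64(-0.0002), np.float64(0.01)]
[np.float64(0.0066), np.float64(0.0325), np.float64(-0.0002), np.float64(0.01)]
[np.float64(0.0066), np.float64(0.0325), np.float64(-0.0002), np.float64(0.01)]
[np.float64(0.0066), np.float64(0.0325), np.float64(-0.0002), np.float64(0.01)]
[np.float64(0.0066), np.float64(0.0325), np.float64(-0.0002), np.float64(0.01)]
[np.float64(0.0066), np.float64(0.0325), np.float64(-0.0002), np.float64(0.01)]
[np.float64(0.0066), np.float64(0.0325), np.float64(-0.0002), np.float64(0.01)]
[np.float64(0.0066), np.float64(0.0325), np.float64(-0.0002), np.float64(0.01)]
[ 0.62157314 -0.30467624 -6.50168808] [ 0.03475397  0.01411113 -0.01464704] 0.022233603156896726
```

>>> step_arm:
  moves:
    - [-1, 0.006, 0.025, 0, 0]
    - [-1, 0.007, 0.033, 0, 0]
    - [-1, 0.007, 0.033, 0, 0]
    - [-1, 0.007, 0.033, 0, 0]
    - [-1, 0.007, 0.033, 0, 0]

```text
t: 11.43
position: [0.5127, 0.139, 0.2096]
orientation: [0.999, 0.035, -0.003, 0.0]
wrist_force: [-0.4, 0.8, -5.9]
opening: 0.0221
```

>>> step_arm:
  moves:
    - [-1, 0.007, 0.033, 0, 0]
    - [-1, 0.007, 0.033, 0, 0]
    - [-1, 0.005, 0.025, 0, 0]
    - [-1, 0.001, 0.012, 0, 0]
    - [-1, 0, 0, 0, 0]

```text
t: 11.85
position: [0.5407, 0.0367, 0.21]
orientation: [0.999, 0.033, -0.002, 0.0]
wrist_force: [0.6, 0.7, -5.6]
opening: 0.0221
```

```bash
python3 plan.py .541 .0393 .175 4 2;python3 - <<'E'
from h import *
from workcell import r
g=snap("side",13);s=r.get_state();print(s["t"],s["position"],s["orientation"],s["wrist_force"])
cv2.imwrite("pics/c19.png",crop(g,260,210,130,140,4))
t=snap("top",13);cv2.imwrite("pics/c20.png",crop(t,220,220,130,140,4))
E
```

```text
t 11.85 pos [0.5407 0.0367 0.21  ] yaw 3.81 F [ 0.6  0.7 -5.6]
[np.float64(0.0002), np.float64(-0.0013), np.float64(0.0175), np.float64(-0.1)]
[np.float64(0.0002), np.float64(-0.0013), np.float64(0.0175), np.float64(-0.1)]
11.9 [0.54034737 0.03850217 0.2101948 ] [ 9.99434582e-01  3.35500662e-02 -2.16753330e-03 -4.58636871e-04] [ 0.36118808  0.34012096 -6.8356508 ]
```

View pics/c19.png

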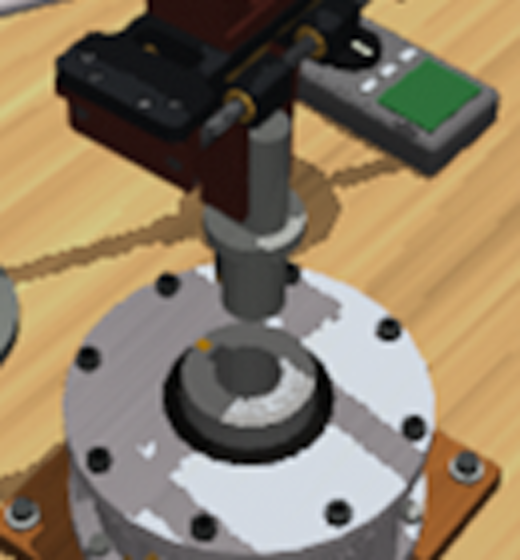

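View pics/c20.png

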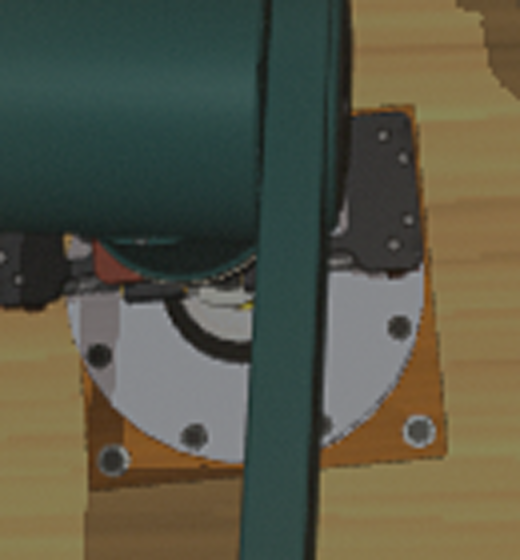

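```bash
python3 plan.py .541 .0393 .175 4 2;python3 - <<'E'
from h import *
g=snap("side",14)
for z in(.12,.171,.176): 
    p=proj(g,(.5367,.037,z));print(z,np.round([(p[0]-280)*8,(p[1]-250)*8],1))
for d in((.01,0),(0,.01)):
    p=proj(g,(.5367+d[0],.037+d[1],.171));print(d,np.round([(p[0]-280)*8,(p[1]-250)*8],1))
cv2.imwrite("pics/c21.png",crop(g,280,250,80,75,8))
E
```

```text
t 11.95 pos [0.5403 0.0396 0.2105] yaw 3.92 F [-0.4  0.6 -5.9]
[np.float64(0.0004), np.float64(0.0002), np.float64(0.0178), np.float64(-0.04)]
[np.float64(0.0004), np.float64(0.0002), np.float64(0.0178), np.float64(-0.04)]
0.12 [331.5 419.5]
0.171 [333.6 283.9]
0.176 [333.8 270. ]
(0.01, 0) [302.7 263.5]
(0, 0.01) [306.4 307.1]
```

View pics/c21.png

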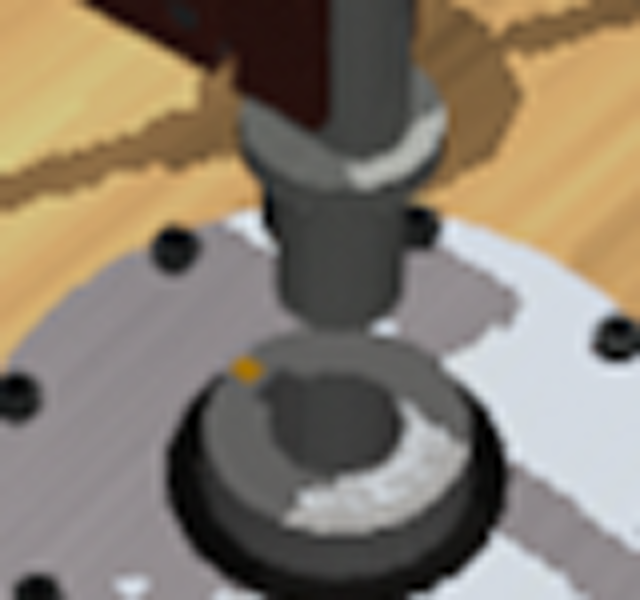

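>>> step_arm:
  moves:
    - [-1, 0.001, 0, 0.015, 0]
    - [-1, 0, 0, 0.015, 0]
    - [-1, 0, 0, 0.012, 0]
    - [-1, 0, 0, 0, 0]

```text
t: 12.33
position: [0.5399, 0.0411, 0.1674]
orientation: [0.999, 0.036, -0.003, -0.001]
wrist_force: [-0.5, 0.8, -5.3]
opening: 0.0226
```

```bash
python3 plan.py .541 .0393 .155 4 1;python3 - <<'E'
from h import *
g=snap("side",15)
cv2.imwrite("pics/c22.png",crop(g,280,250,80,75,8))
E
```

```text
t 12.33 pos [0.5399 0.0411 0.1674] yaw 4.1 F [-0.5  0.8 -5.3]
[np.float64(0.001), np.float64(0.0019), np.float64(0.0124), np.float64(0.1)]
```

View pics/c22.png

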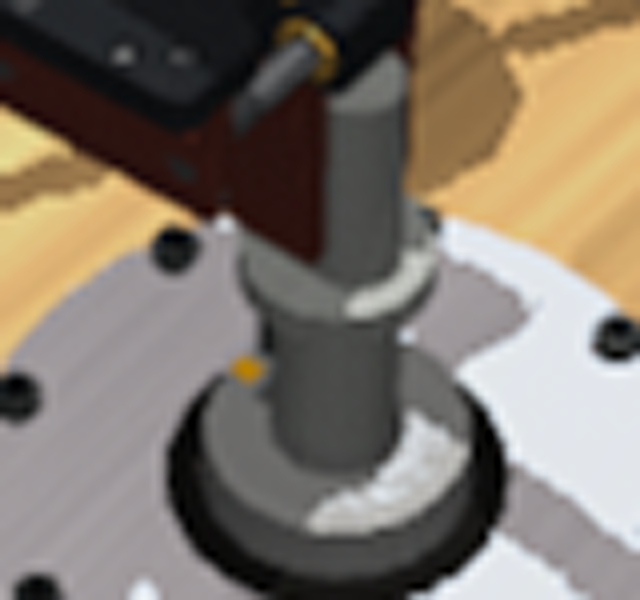

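>>> step_arm:
  moves:
    - [-1, 0, 0, 0, 0]
    - [-1, 0, 0, 0, 0]

```text
t: 12.55
position: [0.5435, 0.04, 0.1711]
orientation: [0.999, 0.035, 0.001, -0.0]
wrist_force: [-0.0, 0.0, -6.6]
opening: 0.0221
```

```bash
python3 plan.py .541 .0393 .155 4 1;python3 - <<'E'
from h import *
g=snap("side",16)
cv2.imwrite("pics/c23.png",crop(g,280,250,80,75,8))
E
```

```text
t 12.55 pos [0.5435 0.04   0.1711] yaw 4.05 F [-0.   0.  -6.6]
[np.float64(-0.0025), np.float64(0.0005), np.float64(0.0161), np.float64(0.05)]
```

View pics/c23.png

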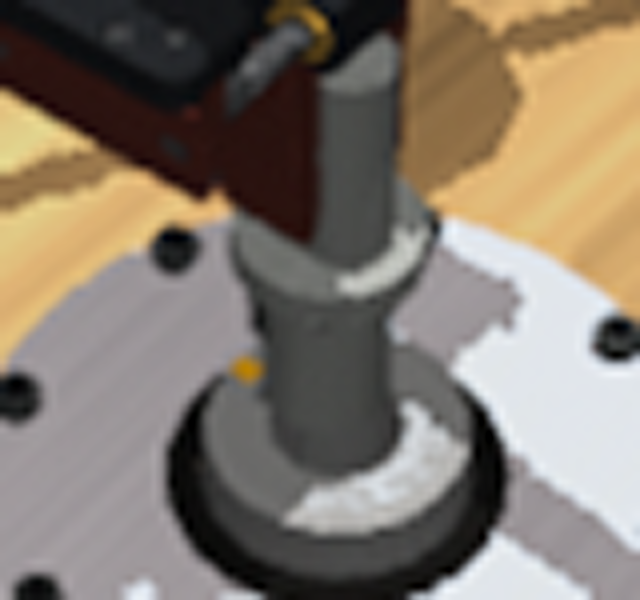

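>>> step_arm:
  moves:
    - [-1, 0, 0.0005, 0, 0]
    - [-1, 0, 0, 0, 0]
    - [-1, 0, 0, 0, 0]

```text
t: 12.85
position: [0.5432, 0.0388, 0.1707]
orientation: [0.999, 0.035, 0.0, -0.0]
wrist_force: [0.4, 0.4, -5.1]
opening: 0.0219
```

```bash
python3 plan.py .541 .0393 .155 4 1;python3 - <<'E'
from h import *
g=snap("side",17)
cv2.imwrite("pics/c24.png",crop(g,280,250,80,75,8))
E
```

```text
t 12.85 pos [0.5432 0.0388 0.1707] yaw 4.0 F [ 0.4  0.4 -5.1]
[np.float64(-0.0022), np.float64(-0.0007), np.float64(0.0157), np.float64(-0.0)]
```

View pics/c24.png

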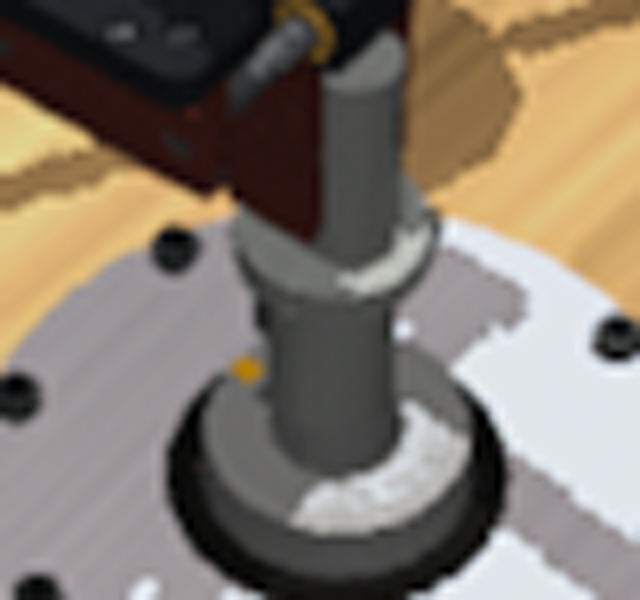

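>>> step_arm:
  moves:
    - [-1, -0.002, 0, 0, 0]
    - [-1, 0, 0, 0.004, 0]
    - [-1, 0, 0, 0.004, 0]
    - [-1, 0, 0, 0.003, 0]
    - [-1, 0, 0, 0.003, 0]

```text
t: 13.32
position: [0.5407, 0.0387, 0.1556]
orientation: [0.999, 0.035, -0.0, -0.0]
wrist_force: [0.0, -0.2, -6.4]
opening: 0.0221
```

>>> step_arm:
  moves:
    - [-1, 0, 0, 0.002, 0]
    - [-1, 0, 0, 0.002, 0]
    - [-1, 0, 0, 0, 0]

```text
t: 13.57
position: [0.5406, 0.0387, 0.1517]
orientation: [0.999, 0.035, -0.0, -0.0]
wrist_force: [0.4, 0.8, -6.3]
opening: 0.0222
```

```bash
python3 plan.py .541 .0393 .155 4 1;python3 - <<'E'
from h import *
from workcell import r
g=snap("side",18);print(r.get_state()["wrist_torque"],r.get_state()["wrist_force"])
cv2.imwrite("pics/c25.png",crop(g,280,250,80,75,8))
E
```

```text
t 13.57 pos [0.5406 0.0387 0.1517] yaw 4.0 F [ 0.4  0.8 -6.3]
[np.float64(0.0004), np.float64(-0.0006), np.float64(-0.0033), np.float64(0.0)]
[ 0.03226677 -0.01702992 -0.02893475] [ 0.39018806  0.41306862 -5.31005678]
```

View pics/c25.png

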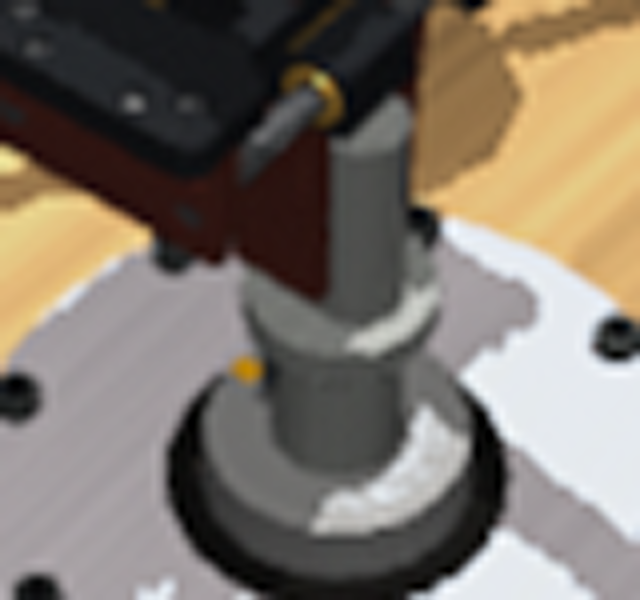

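>>> step_arm:
  moves:
    - [-1, 0, 0, 0.002, 0]
    - [-1, 0, 0, 0.002, 0]
    - [-1, 0, 0, 0.002, 0]
    - [-1, 0, 0, 0.001, 0]
    - [-1, 0, 0, 0, 0]

```text
t: 14.03
position: [0.5407, 0.0387, 0.145]
orientation: [0.999, 0.035, -0.0, -0.0]
wrist_force: [-0.4, -0.6, -6.5]
opening: 0.0222
```

>>> step_arm:
  moves:
    - [-1, 0, 0, 0.002, 0]
    - [-1, 0, 0, 0.002, 0]
    - [-1, 0, 0, 0.002, 0]
    - [-1, 0, 0, 0.002, 0]
    - [-1, 0, 0, 0, 0]

```text
t: 14.45
position: [0.5406, 0.0387, 0.1368]
orientation: [0.999, 0.035, -0.0, -0.0]
wrist_force: [-0.0, -0.7, -5.9]
opening: 0.0224
```

```bash
python3 plan.py .541 .0393 .155 4 1;python3 - <<'E'
from h import *
from workcell import r
g=snap("side",19);print(r.get_state()["wrist_torque"],r.get_state()["wrist_force"])
cv2.imwrite("pics/c26.png",crop(g,280,250,80,75,8))
E
```

```text
t 14.45 pos [0.5406 0.0387 0.1368] yaw 4.0 F [-0.  -0.7 -5.9]
[np.float64(0.0004), np.float64(-0.0006), np.float64(-0.0182), np.float64(0.0)]
[ 0.00067693 -0.06271243 -0.01328408] [-0.28458196 -0.32134758 -7.08824549]
```

View pics/c26.png

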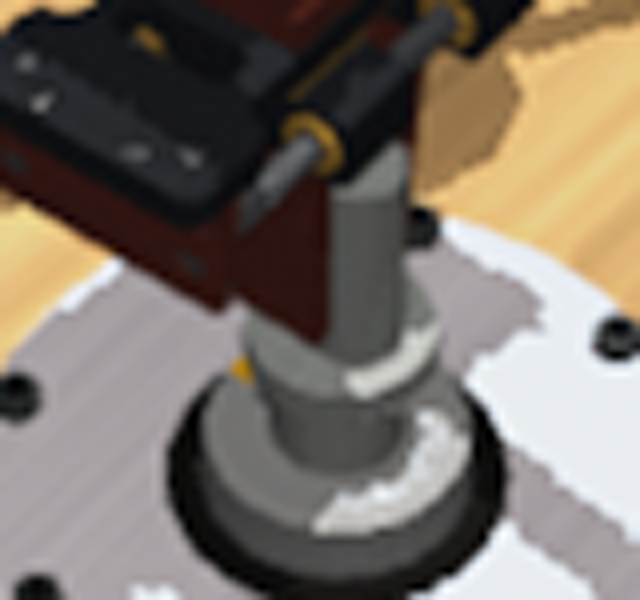

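>>> step_arm:
  moves:
    - [-1, 0, 0, 0.003, 0]
    - [-1, 0, 0, 0.004, 0]
    - [-1, 0, 0, 0.004, 0]
    - [-1, 0, 0, 0.003, 0]
    - [-1, 0, 0, 0.003, 0]

```text
t: 14.92
position: [0.5407, 0.0387, 0.1197]
orientation: [0.999, 0.035, -0.0, -0.0]
wrist_force: [-1.0, -0.7, -6.0]
opening: 0.0219
```

Run:
```python
from workcell import r
s=r.get_state();print(s["position"],s["wrist_torque"],s["wrist_force"])
```

```text
[0.54073143 0.03871687 0.1197407 ] [ 0.04863793 -0.0266404  -0.01319942] [-0.98334419 -0.68530375 -6.01848577]
```

>>> step_arm:
  moves:
    - [-1, 0, 0, 0.002, 0]
    - [-1, 0, 0, 0.002, 0]
    - [-1, 0, 0, 0.002, 0]
    - [-1, 0, 0, 0.001, 0]
    - [-1, 0, 0, 0, 0]

```text
t: 15.33
position: [0.5411, 0.0387, 0.1138]
orientation: [0.999, 0.035, 0.0, -0.0]
wrist_force: [-2.3, 0.5, 3.5]
opening: 0.0223
```

>>> step_arm:
  moves:
    - [-1, 0, 0, 0.002, 0]
    - [-1, 0, 0, 0.001, 0]
    - [-1, 0, 0, 0.001, 0]
    - [-1, 0, 0, 0.001, 0]
    - [-1, 0, 0, 0, 0]

```text
t: 15.75
position: [0.5412, 0.0387, 0.1088]
orientation: [0.999, 0.035, 0.0, -0.0]
wrist_force: [-3.8, 0.4, 6.0]
opening: 0.0221
```

>>> step_arm:
  moves:
    - [-1, 0, 0, 0.001, 0]
    - [-1, 0, 0, 0.001, 0]
    - [-1, 0, 0, 0, 0]

```text
t: 16.0
position: [0.5413, 0.0387, 0.1073]
orientation: [0.999, 0.035, 0.0, -0.0]
wrist_force: [-3.8, 0.8, 9.9]
opening: 0.0222
```

Run:
```python
from h import *
from workcell import r
s=r.get_state();print(s["position"],s["wrist_torque"],s["wrist_force"])
g=snap("side",20)
cv2.imwrite("pics/c27.png",crop(g,280,250,80,75,8))
```

```text
[0.54127633 0.03870333 0.10729502] [ 0.04720889  0.98148342 -0.00695886] [-3.82143765  0.83359454  9.93684856]
```

View pics/c27.png

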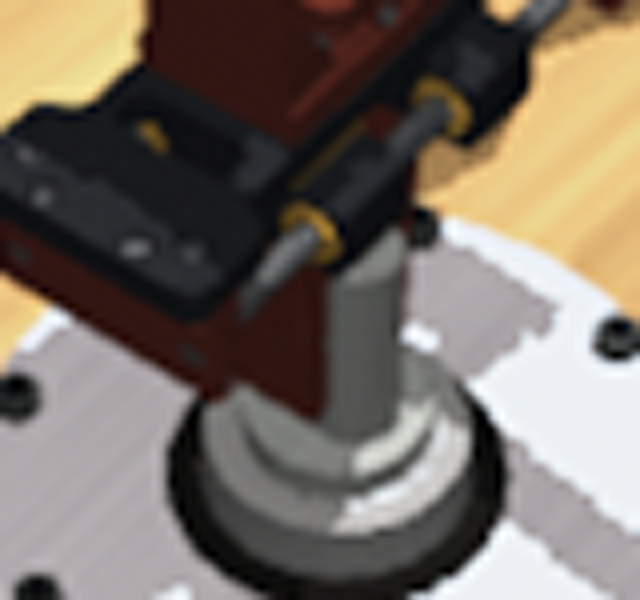

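>>> step_arm:
  moves:
    - [-1, 0, 0, 0.001, 0]
    - [-1, 0, 0, 0, 0]

```text
t: 16.22
position: [0.5414, 0.0387, 0.1072]
orientation: [0.999, 0.035, 0.001, 0.0]
wrist_force: [-6.8, 0.2, 17.1]
opening: 0.0225
```

>>> step_arm:
  moves:
    - [-1, 0, 0, 0.001, 0]
    - [-1, 0, 0, 0, 0]

```text
t: 16.38
position: [0.5415, 0.0387, 0.1071]
orientation: [0.999, 0.035, 0.001, 0.0]
wrist_force: [-8.2, 0.2, 26.7]
opening: 0.0219
```

>>> step_arm:
  moves:
    - [-1, -0.0005, 0, 0, 0]
    - [-1, 0, 0, 0, 0]
    - [-1, 0, 0, 0, 0]
    - [-1, 0, 0, 0, 0]
    - [-1, 0, 0, 0, 0]

```text
t: 16.8
position: [0.5415, 0.0387, 0.1072]
orientation: [0.999, 0.035, 0.001, -0.0]
wrist_force: [-6.6, 0.9, 24.1]
opening: 0.022
```

Run:
```python
from h import *
from workcell import r
g=snap("side",21);t=snap("top",21)
s=r.get_state();print(s["t"],s["position"],s["wrist_torque"],s["wrist_force"],s["opening"])
```

```text
16.9 [0.54158193 0.0386774  0.10718275] [ 0.14052176  1.66436063 -0.15356604] [-6.93525655  0.08640377 23.52440704] 0.021925180891859013
```

View pics/side21.png

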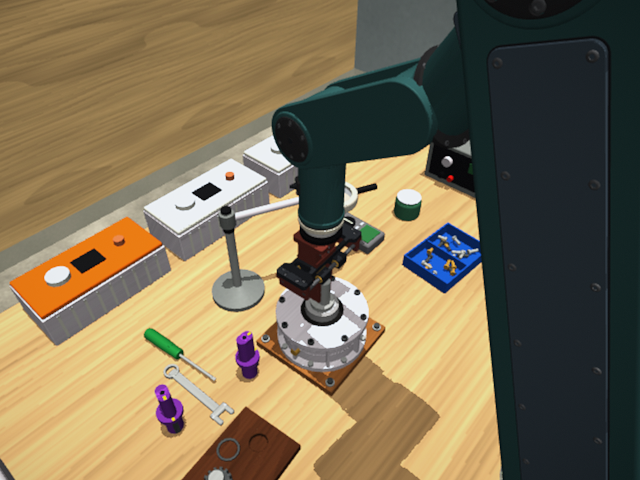

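View pics/top21.png

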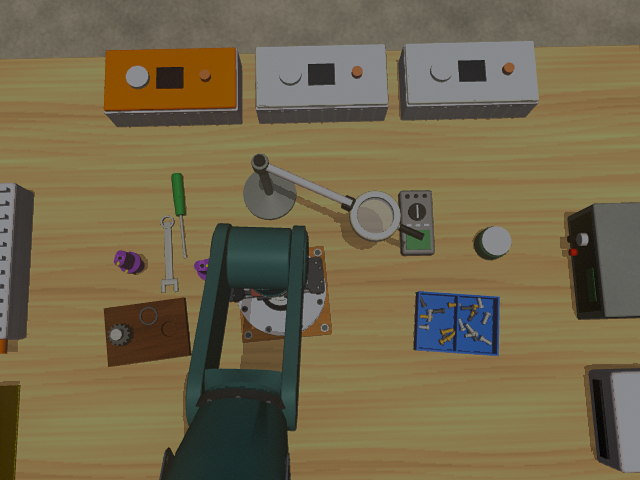

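```bash
python3 -c "
from workcell import r
r.job_done();s=r.get_state();print(s['t'],s['position'],s['wrist_force'])"
```

```text
the job is handed in; nothing more can be done
the job is handed in; nothing more can be done
```

I swung the lamp clear to the robot's right, put the keyed shaft into the hub and pressed it home. I handed the job in at about 17 s with the arm still holding the shaft down.

**Lamp:** the head's centre is 0.23 m from the gearbox axis, and 0.145 m is enough to be clear. My first pass at the handle went over it without touching. The camera put the fingertips about 34 mm above the reported tool position, so I corrected for that and pushed again.

**Shaft:** the key went straight into the keyway at a yaw of about 4°, with no contact force on the way in. The spring met the nose about 8 mm before home. The shaft then stopped at a reported z of 0.1072, which is the height I expected for home. Pressing further raised the force steeply with no more travel, so the collar is on the hub face.

**Last checks:**
- **Push:** the wrist read about 24 N vertically. Just bottoming the spring would read about 9 N, so the collar carries the rest. The push had eased slightly from 27 N while holding.
- **Grip:** the opening was steady at 22 mm, so the shaft had not slipped.
- **Side load:** about 7 N remained, and shifting the tool 0.5 mm took off little.
- **Other things:** in the last pictures the pinion, ring, tools, meter, tin and tray looked unmoved. The purple look-alikes looked unmoved too, though the arm partly hid one in the top view.
- **Not checked:** a reading I tried to take after handing in was refused, so I have nothing from the final second.

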